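# Right the tipped soap bottle and close up the lane

## Robot

A 7-joint arm with a two-finger parallel gripper is mounted at the origin on the work surface. World frame = base frame: x ahead of the robot, y to its left, z up, the work surface at z = 0. Lengths are in m, angles in rad, forces in N, time in s.
With the tool pointing down it reaches from about 0.4 to 0.925 m from the base axis. Payload 4.1 kg.
Tool frame: the origin (TCP) lies at the very end of the fingers, on their centre line; the grasp point (between the pads) lies behind it (env.grasp_offset is the z of the grasp point in the tool frame, in m); z points along the fingers, y is the line along which they close (so a half turn about z gives the same grasp; the last joint's range is limited). The gripper opens to 85 mm and grips with 20 to 120 N. Pads are 22 mm wide; open, the fingers measure 114 mm over their backs; the gripper's body (76 mm by 85 mm) begins 54 mm behind the grasp point. The pads swing forward as they close: fully open they stand 13 mm farther back than shut.
Start: joints at [1.195, 0.398, 0.045, 1.537, -0.019, 1.207, -0.051], TCP at [0.178, -0.625, 0.201] pointing down, gripper open.
Joint ranges: [-2.82, 2.82], [-0.49, 2.23], [-1.37, 1.46], [0, 2.46], [-1.36, 4.5], [0.23, 2], [-2.94, 2.94]. Speed limits (rad/s): [2.57, 2.57, 3.14, 3.14, 3.14, 3.14, 3.14].

## Interface

Orientations are given as [roll, pitch, yaw] about the fixed x, y, z axes, in that order (R = Rz(yaw) Ry(pitch) Rx(roll)).
In Python, from rig import env gives the robot as it stands.
- The arm moves only by the tool servo_tool, never from a script. Its argument "steps" is a list of rows, each a list of 3 entries, a list of its own where there are three numbers: the shift along the tool's x, y, z in units of 40 mm (1.0 is 40 mm), then the turn, a rotation vector about the tool's x, y, z in units of 6 degrees (1.0 is 6 degrees), then the gripper command: -1 is fully open, 1 is shut, values between are in proportion. In form: [[[tx, ty, tz], [wx, wy, wz], grip], ...]. A call has 1 to 20 rows; each row is the pose to reach, as a shift and turn from the pose commanded when the call began, along the tool's axes at that moment; what a row does not reach only later rows make up. A row lasts 1/12 s, in which the tool goes at most 41.7 mm and 7.16 degrees, less where a joint would pass 70% of its speed; a pose out of reach is approached as far as the arm can. A call with a gripper value outside its range is refused whole. The fingers move at their own pace and stop on an object; "newtons" is the grip in N (left out, the last holds). Time passes only in rows, so rows that repeat a pose let the fingers close. It gives the time, the measured TCP pose, the force, the opening and the grip force at its end, in the units of the state.
- env.observe(): the state, without advancing time (a new reading comes with each control period).
- env.read_camera(name): name is "scene" or "side" or "wrist"; returns a dict with "img" (480x640x3 uint8, red, green, blue), "z_map" (480x640 float32, m along the optical axis (not along the pixel's ray), 0 where there is no reading), "mtx" (3x3 intrinsics, pixels), "R" (3x3) and "t" (3): a world point X has camera coordinates R X + t. Camera axes: x right, y down, z forward; pixel columns grow to the right and rows downward; lengths in m; the calibration is good to about 2 mm. A picture is of the moment at which its call begins.
- env.sign_off(): hands the job in; it is judged then, once.
Trained networks look in a picture, given as the dict that the camera call returned (one of the last four; its "shot" number tells which), for a name from the list of things; names that differ only in an ending like _2 or _b are one class to them, and where a whole thing is asked for, a point or a joint stands for the part that bears it (a point fixed in the world has none). Each returns a list of dicts, best first, with "score" (0 to 1); they miss things now and then, are a little off and sometimes report something else, mostly with a low value. They report only what shows in the picture. A call takes as long as a camera call. They do not tell look-alikes from the thing itself.
- env.regions_of(picture, target): "pixels" (480x640 bool, what is visible of it) and "rect" ([left, top, width, height] in pixels, round what is visible of it).
The state is a dict: "time_s": time; "joints": joint angles; "joint_vel": joint speeds; "joint_efforts": joint torques, N m; "eef_pos": TCP position; "tcp_rot": TCP orientation; "ft_force": force on the tool from outside, world axes, zero at the start; "wrist_torque": the same for the moment, N m; "gripper_width": finger opening in m; "gripper_force": force on a finger pad.
Only numpy, scipy, OpenCV 4.12 (cv2) and the standard library are available. Lean on these libraries where they do the work, as an engineer would, in place of code of your own. Each camera call takes 0.05 s, during which the arm holds its last target. There are 200 camera calls.

## Task

One blue soap bottle has tipped over in the refill lane. Stand it upright in the lane between the other two bottles and the orange follower, and slide the follower (it has a black grip) along until the row of three standing bottles is closed up snugly against the white end stop. Do not knock over the other bottles or disturb the things around the lane.

Things in the scene. Friction and masses are not known exactly. Their poses are not given: they have to be found in the camera images.
- lane: Fixed aluminium lane, 450 long, 85 wide, yaw varies. Origin at table level on its centre line; y runs along the lane towards the white end stop, x across it, z up. It spans y -235 to +215. Its floor is 4 above the table. Two low steel side rails: inner faces at x = -28 and +28, outer at -32 and +32, tops 12 above the table.
- lane_stop (a point): Middle of the inner face of the white end stop at floor level (lane frame x 0, y +200, z 4). The stop is 64 wide, 10 thick, its top 79 above the table.
- follower (a joint): Position (m) of the orange follower along the lane's +y: at value q the front of its blade is at lane y = -0.145 + q. Starts at 0 to 0.045, far from the stop; runs to 0.23; reads 0.195 when the three upright bottles touch one another, the stop and the blade. Stays where left; about 2 N moves it alone, plus 2 to 3 N per bottle pushed.
- follower_grip (a point): Middle of the top of the follower's black grip: an upright block 26 across the lane (x), 20 along it (y), top 63 above the table, sides free down to 18 above the table. It stands 62 behind the front face of the blade. The blade is 52 wide, 8 thick, from 6 to 51 above the table; the follower is 84 long.
- bottle_tipped: Blue bottle, white label and cap, lying along the lane, cap towards the follower; may roll a little. 50 diameter, straight-sided to 71 from the base, tapering to a 20 wide neck at 94; cap 24 wide, 115 tall in all; about 0.22 kg. Origin at the centre of its base; z runs from base to cap. Lying in the lane its axis is 29 above the table; standing there its origin is 4 above it.
- bottle_a: Same kind of bottle standing in the lane beside the end stop. Origin at the centre of its base, z up to the cap.
- bottle_b: Same kind of bottle standing in the lane next to bottle_a, on the follower's side of it. Origin at the centre of its base, z up to the cap.
- wipes_tub: Bystander: white and red round tub, red lid, 94 diameter, 133 tall, origin under its centre.
- glove_box: Bystander: white and blue glove carton 125 x 230 x 70 tall, origin under its centre.
- tape_roll: Bystander: tan tape roll lying flat, 104 diameter, 48 tall, origin under its centre.
- food_tub: Bystander: white tub with green lid, 140 x 200 x 87 tall, origin under its centre.
- marker: Bystander: blue marker pen lying flat, 130 long, 20 thick, origin under its middle.
- stapler: Bystander: red and black stapler, 130 x 35 x 50 tall, origin under its middle.
There are look-alikes about, which are no part of the job. What is shaped like the bottle_a but green is not meant.

How it is judged:
At the end, for the whole second after the job is handed in: All three bottles stand upright (within 0.1 rad), at rest on the lane floor, within 12 mm of its centre line, the one that had tipped next to the follower (lane y 0.05 to 0.10); the follower is closed up on them: it reads 0.183 to 0.202 (at most 12 mm of free space in the row) (angle between each of bottle_tipped, bottle_a, bottle_b's own z axis and vertical below 0.1 rad and x of bottle_tipped in the frame of lane between -0.012 and 0.012 m and x of bottle_a in the frame of lane between -0.012 and 0.012 m and x of bottle_b in the frame of lane between -0.012 and 0.012 m and y of bottle_tipped in the frame of lane between 0.05 and 0.1 m and height (world z) of each of bottle_tipped, bottle_a, bottle_b below 0.009 m and value of joint follower between 0.183 and 0.202 m and linear speed of each of bottle_tipped, bottle_a, bottle_b below 0.02 m/s); the robot touches nothing.
It fails at once if a standing bottle in the lane is knocked over (angle between any of bottle_a, bottle_b's own z axis and vertical above 0.6 rad).
It fails at once if a bystander around the lane is shifted by more than 40 mm (distance of any of wipes_tub, glove_box, tape_roll, food_tub, marker, stapler from where it was at the start of the episode above 0.04 m).
It also fails if it takes over 58 s, if anything falls off the work surface, if the arm or the gripper's body presses on something with over 40 N, if the wrist force passes 120 N, or if a joint passes its speed limit or range.

## Working session

There is one attempt and no reset: what is moved stays moved. The work goes in short steps, Python scripts to look and compute and a tool call to move; the robot and the scene stay as the last step left them, time stands still between calls to the robot, and variables do not carry over. Pictures are saved under pics/ and viewed, at most 10 in all, crops included, and the job is handed in when it is done.

Besides the shell and the picture viewer there is one more tool, called after "Call:" by a JSON object that holds its "api" and its "payload". servo_tool: Moves the arm, as the interface text tells. Its arguments: {"type":"object","properties":{"steps":{"type":"array","items":{"type":"array"}},"newtons":{"type":"number"}},"required":["steps"]}

```bash
mkdir -p pics; cat > h.py <<'E'
import numpy as np, cv2
from rig import env
def pts(c, mask):
    v,u=np.nonzero(mask&(c["z_map"]>0)); z=c["z_map"][v,u]
    K=c["mtx"]; p=np.c_[(u-K[0,2])/K[0,0]*z,(v-K[1,2])/K[1,1]*z,z]
    return (p-c["t"])@c["R"]   # R^T (p - t)
def save(c,name,crop=None,s=1):
    i=c["img"][:,:,::-1]
    if crop: i=i[crop[1]:crop[3],crop[0]:crop[2]]
    cv2.imwrite("pics/"+name,cv2.resize(i,None,fx=s,fy=s))
E
python3 - <<'E'
from h import *
print(env.grasp_offset, env.observe())
for n in ("scene","side"):
    c=env.read_camera(n); save(c,n+"0.png"); print(n,c["R"].round(3).tolist(),c["t"].round(3))
    for t in ("lane","follower","follower_grip","bottle_tipped","bottle_a","lane_stop"):
        try:
            for r in env.regions_of(c,t)[:5]:
                p=pts(c,r["pixels"]); 
                print(n,t,round(r["score"],2),r["rect"],np.median(p,0).round(3),p.min(0).round(3),p.max(0).round(3))
        except Exception as e: print(t,e)
E
```

```text
-0.0187 {'time_s': 0.0, 'joints': array([ 1.19500355,  0.39917825,  0.04501839,  1.5379014 , -0.01874187,
        1.20690129, -0.05068523]), 'joint_vel': array([-7.92494295e-04, -5.96196848e-05,  8.11936778e-04,  1.21816556e-03,
       -9.35429400e-05,  1.24353565e-03,  4.12239905e-04]), 'joint_efforts': array([ 7.68723112e-04, -4.75135016e+01,  1.36475857e+00, -2.54221970e+01,
        1.15459747e-02,  9.35282704e-03, -1.85363639e-06]), 'eef_pos': array([ 0.17747237, -0.62456736,  0.19946257]), 'tcp_rot': array([-3.13962791e+00,  9.02232767e-05,  2.76918665e-01]), 'ft_force': array([ 0.21752588, -0.1471778 , -0.30755796]), 'wrist_torque': array([0.03431928, 0.00817469, 0.0444542 ]), 'gripper_force': 0.0, 'gripper_width': 0.08517847025011625}
scene [[0.728, 0.686, 0.009], [0.539, -0.564, -0.625], [-0.424, 0.46, -0.78]] [-0.368 -0.268  1.784]
scene lane 0.62 [261.6, 196.9, 139.5, 134.1] [ 0.601 -0.098  0.008] [ 0.534 -0.229 -0.006] [0.63  0.288 0.088]
scene follower 0.71 [275.5, 269.7, 41.9, 44.2] [ 0.59  -0.137  0.021] [ 0.536 -0.181 -0.001] [ 0.613 -0.067  0.069]
scene follower 0.34 
[... 1622 characters left out ...]
.559 -0.07  -0.004] [0.634 0.126 0.089]
side bottle_a 0.88 [304.2, 262.9, 22.1, 44.3] [0.476 0.208 0.066] [ 0.458  0.026 -0.006] [0.545 0.289 0.118]
side bottle_a 0.78 [280.4, 241.2, 16.4, 40.3] [0.571 0.134 0.076] [ 0.558 -0.02  -0.003] [0.66  0.176 0.121]
side bottle_a 0.73 [249.8, 190.9, 39.8, 23.4] [ 0.771 -0.206  0.027] [ 0.713 -0.254 -0.007] [ 0.85  -0.185  0.053]
side bottle_a 0.56 [294.9, 286.1, 21.6, 40.9] [0.474 0.306 0.063] [ 0.428  0.187 -0.003] [0.537 0.443 0.134]
side bottle_a 0.53 [272.7, 251.2, 19.9, 23.5] [0.578 0.19  0.088] [ 0.557  0.056 -0.001] [0.651 0.206 0.12 ]
side lane_stop 0.77 [263.2, 208.2, 75.9, 96.9] [0.567 0.031 0.01 ] [ 0.496 -0.239 -0.006] [0.629 0.224 0.111]
```

```bash
python3 - <<'E'
import cv2,numpy as np
a=cv2.imread("pics/scene0.png")[120:370,80:460]; cv2.imwrite("pics/scene0c.png",cv2.resize(a,(760,500)))
E
```

```text
(no output)
```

View pics/scene0c.png

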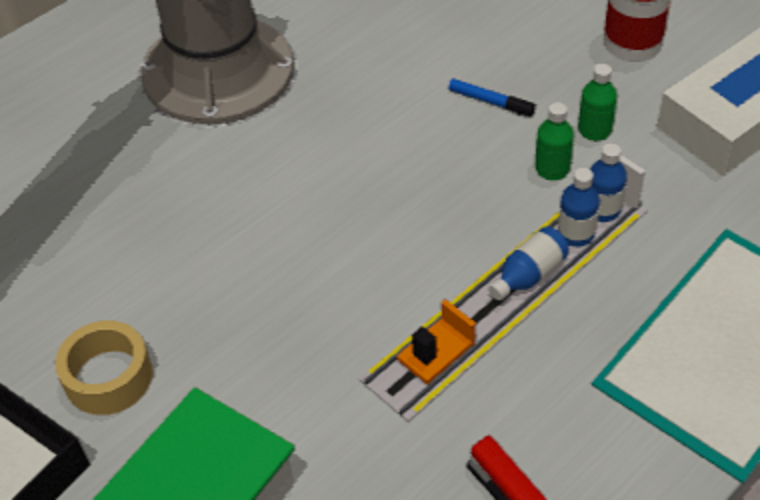

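The view shows the tipped bottle at crop (535,262) with its cap at (500,290). The follower is at (440,345) with its grip at (425,345), bottles a and b stand at the stop around (600,190), and the green ones are look-alikes. Next I fit the lane frame.

```bash
cat >> h.py <<'E'
def lanepts(c):
    """yellow stripe pixels -> world points"""
    hsv=cv2.cvtColor(c["img"],cv2.COLOR_RGB2HSV)
    m=cv2.inRange(hsv,(22,120,90),(38,255,255))>0
    p=pts(c,m); return p[(abs(p[:,0]-.585)<.1)&(p[:,1]>-.3)&(p[:,1]<.32)&(p[:,2]<.03)]
def colour(c,lo,hi,box):
    hsv=cv2.cvtColor(c["img"],cv2.COLOR_RGB2HSV); p=pts(c,cv2.inRange(hsv,lo,hi)>0)
    return p[(abs(p[:,0]-.585)<.07)&(p[:,1]>box[0])&(p[:,1]<box[1])]
def tolane(p,o,yaw):
    d=p[:,:2]-o; c,s=np.cos(yaw),np.sin(yaw)
    return np.c_[d[:,0]*c+d[:,1]*s,-d[:,0]*s+d[:,1]*c,p[:,2]]
E
python3 - <<'E'
from h import *
for n in ("scene","side"):
    c=env.read_camera(n); p=lanepts(c)
    # split in two stripes by k-line fit
    yaw=0
    for _ in range(5):
        x=p[:,0]+p[:,1]*np.tan(yaw); mid=(np.percentile(x,5)+np.percentile(x,95))/2; g=x>mid
        f=[np.polyfit(p[k][:,1],p[k][:,0],1) for k in (g,~g)]; yaw=-np.arctan((f[0][0]+f[1][0])/2)
    print(n,len(p),g.sum(),f,"yaw",yaw,"centre x at y=0",(f[0][1]+f[1][1])/2,p.min(0),p.max(0))
    o=np.array([(f[0][1]+f[1][1])/2,0])
    for nm,lo,hi in (("orange",(8,150,100),(18,255,255)),("blue",(100,120,40),(125,255,255))):
        q=tolane(colour(c,lo,hi,(-.25,.3)),o,yaw); 
        if nm=="blue":
            h=np.histogram(q[:,1],np.arange(-.06,.25,.01)); print(list(zip(h[1].round(2),h[0])))
            for a,b in((-.06,.09),(.09,.145),(.145,.21)):
                k=q[(q[:,1]>a)&(q[:,1]<b)]; print(nm,len(k),np.percentile(k,[1,50,99],0).round(4).tolist())
        else: print(nm,len(q),np.percentile(q,[1,50,99],0).round(4).tolist()); k=q[q[:,2]>.04]; print(np.percentile(k,[1,50,99],0).round(4).tolist())
    q=tolane(pts(c,np.ones((480,640),bool)),o,yaw); k=q[(abs(q[:,0])<.05)&(q[:,1]<.24)&(q[:,1]>.19)&(q[:,2]>.02)&(q[:,2]<.09)]
    print("stop",np.percentile(k,[2,50,98],0).round(4).tolist())
    L=q[(abs(q[:,0])<.02)&(q[:,1]<.26)&(q[:,1]>-.27)&(q[:,2]<.02)]; 
E
```

```text
scene 525 323 [array([0.00409194, 0.62191462]), array([-0.00057245,  0.54572393])] yaw -0.0017597449677338665 centre x at y=0 0.5838192735860839 [ 0.54076306 -0.21362939 -0.0021939 ] [0.62779377 0.2052825  0.01632687]
orange 664 [[-0.0264, -0.1795, 0.0075], [0.0076, -0.1235, 0.0203], [0.0278, -0.0963, 0.056]]
[[-0.0229, -0.151, 0.0405], [0.0037, -0.1021, 0.0497], [0.0251, -0.0956, 0.0619]]
[(np.float64(-0.06), np.int64(0)), (np.float64(-0.05), np.int64(0)), (np.float64(-0.04), np.int64(0)), (np.float64(-0.03), np.int64(0)), (np.float64(-0.02), np.int64(32)), (np.float64(-0.01), np.int64(78)), (np.float64(0.0), np.int64(81)), (np.float64(0.01), np.int64(72)), (np.float64(0.02), np.int64(12)), (np.float64(0.03), np.int64(0)), (np.float64(0.04), np.int64(0)), (np.float64(0.05), np.int64(0)), (np.float64(0.06), np.int64(31)), (np.float64(0.07), np.int64(41)), (np.float64(0.08), np.int64(1)), (np.float64(0.09), np.int64(9)), (np.float64(0.1), np.int64(119)), (np.float64(0.11), np.int64(100)), (np.float64(0.12), np.int64(43)), (np.float64(0.13), np.int64(13)), (np.float64(0.14), np.int64(2
[... 1695 characters left out ...]
 np.int64(74)), (np.float64(0.14), np.int64(56)), (np.float64(0.15), np.int64(1)), (np.float64(0.16), np.int64(1)), (np.float64(0.17), np.int64(14)), (np.float64(0.18), np.int64(48)), (np.float64(0.19), np.int64(81)), (np.float64(0.2), np.int64(13)), (np.float64(0.21), np.int64(0)), (np.float64(0.22), np.int64(0)), (np.float64(0.23), np.int64(0))]
blue 94 [[-0.02, -0.0028, 0.0144], [-0.0096, 0.074, 0.0424], [0.0077, 0.0835, 0.0546]]
blue 146 [[-0.0213, 0.1154, 0.0083], [-0.0106, 0.1356, 0.0797], [0.0061, 0.1443, 0.0979]]
blue 176 [[-0.0212, 0.1453, 0.0139], [-0.0057, 0.1905, 0.0823], [0.0189, 0.2046, 0.0992]]
stop [[-0.0271, 0.1911, 0.0219], [0.0014, 0.2149, 0.059], [0.0341, 0.2206, 0.0864]]
```

Call:
{"api": "servo_tool", "payload": {"steps": [[[0.7,-0.6,-1],[0,0,-0.6],-1],[[1.4,-1.2,-2],[0,0,-1.2],-1],[[2.1,-1.8,-2.5],[0,0,-1.9],-1],[[2.8,-2.5,-2.5],[0,0,-2.5],-1],[[3.5,-3.1,-2.5],[0,0,-3.1],-1],[[4.2,-3.7,-2.5],[0,0,-3.7],-1],[[4.9,-4.3,-2.5],[0,0,-4.3],-1],[[5.6,-4.9,-2.5],[0,0,-4.9],-1],[[6.3,-5.5,-2.5],[0,0,-5.6],-1],[[7,-6.2,-2.5],[0,0,-6.2],-1],[[7.7,-6.8,-2.5],[0,0,-6.8],-1],[[8.4,-7.4,-2.5],[0,0,-7.4],-1],[[9.1,-8,-2.5],[0,0,-8],-1],[[9.8,-8.6,-2.5],[0,0,-8.6],-1],[[10.5,-9.2,-2.5],[0,0,-9.3],-1],[[11.2,-9.8,-2.5],[0,0,-9.9],-1],[[11.9,-10.5,-2.5],[0,0,-10.5],-1],[[12.6,-11.1,-2.5],[0,0,-11.1],-1],[[13.3,-11.7,-2.5],[0,0,-11.7],-1],[[14,-12.3,-2.5],[0,0,-12.35],-1]], "newtons": 40}}

```text
time_s: 2.47
eef_pos: [0.5826, 0.0025, 0.3008]
tcp_rot: [3.141, 0.0, 1.573]
ft_force: [-0.1, 0.2, 0.7]
gripper_width: 0.0854
gripper_force: 0.0
```

Call:
{"api": "servo_tool", "payload": {"steps": [[[0,0,0],[0,0,0],-1],[[0,0,0],[0,0,0],-1],[[0,0,0],[0,0,0],-1],[[0,0,0],[0,0,0],-1]]}}

```text
time_s: 2.8
eef_pos: [0.5814, -0.0009, 0.3004]
tcp_rot: [-3.141, 0.001, 1.567]
ft_force: [-0.0, -0.4, -0.0]
gripper_width: 0.0854
gripper_force: 0.0
```

```bash
python3 - <<'E'
from h import *
s=env.observe(); print(s["eef_pos"],s["tcp_rot"],s["joints"].round(2))
c=env.read_camera("wrist"); save(c,"w1.png"); print(c["R"].round(3).tolist(),c["t"].round(3))
p=lanepts(c); print(len(p),p.min(0),p.max(0))
E
```

```text
[ 0.58143834 -0.00092429  0.30042263] [-3.14123779e+00  1.41958465e-03  1.56716802e+00] [ 0.41  0.26 -0.6   1.55  0.15  1.38 -0.2 ]
[[1.0, -0.003, 0.0], [-0.003, -0.952, 0.305], [-0.001, -0.305, -0.952]] [-0.581 -0.07   0.475]
2713 [ 0.54325028 -0.21504046  0.00176951] [0.62533608 0.18606033 0.00768371]
```

View pics/w1.png

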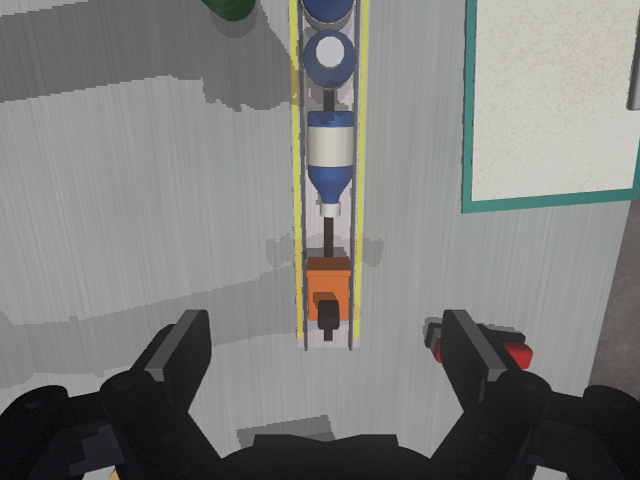

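The wrist view shows the tipped bottle lying straight along the lane, base at (330,112) and cap at (330,210). Bottle b's cap is at (330,52), the blade is near (328,262) and the grip is at (328,312).

```bash
python3 - <<'E'
from h import *
c=env.read_camera("wrist")
p=lanepts(c); g=p[:,0]>np.median(c["R"][0,0]*.584)
f=[np.polyfit(p[k][:,1],p[k][:,0],1) for k in (p[:,0]>.584,p[:,0]<.584)]
yaw=-np.arctan((f[0][0]+f[1][0])/2); cx=(f[0][1]+f[1][1])/2; print(f,"yaw",yaw,"cx",cx)
q=tolane(pts(c,np.ones((480,640),bool)),np.array([cx,0]),yaw)
q=q[abs(q[:,0])<.03]
def rep(n,k): print(n,len(k),np.percentile(k,[1,50,99],0).round(4).tolist())
t=q[(q[:,1]>-.06)&(q[:,1]<.09)&(q[:,2]>.018)&(q[:,2]<.06)]; rep("tipped",t)
rep("tipped mid",t[(t[:,1]>.02)&(t[:,1]<.07)])
rep("cap b",q[(q[:,2]>.112)&(q[:,1]<.15)&(q[:,1]>.09)])
rep("blade top",q[(q[:,1]<-.05)&(q[:,1]>-.125)&(q[:,2]>.042)&(q[:,2]<.056)])
rep("grip top",q[(q[:,1]<-.12)&(q[:,1]>-.2)&(q[:,2]>.057)&(q[:,2]<.07)])
fl=pts(c,np.ones((480,640),bool)); fl=fl[(abs(fl[:,0]-.584)<.03)&(fl[:,1]<-.19)&(fl[:,1]>-.26)]
h,e=np.histogram(fl[:,1],30); 
for r in env.regions_of(c,"lane")[:1]: rep("lane",tolane(pts(c,r["pixels"]),np.array([cx,0]),yaw))
E
```

```text
[array([0.0034414 , 0.62237289]), array([0.0034077 , 0.54644693])] yaw -0.003424538929262204 cx 0.5844099062598049
tipped 4055 [[-0.022, -0.0361, 0.0316], [0.0017, 0.0321, 0.0495], [0.0262, 0.0756, 0.0554]]
tipped mid 2284 [[-0.0221, 0.0206, 0.0336], [0.0016, 0.0459, 0.0513], [0.0265, 0.0698, 0.0556]]
cap b 720 [[-0.0109, 0.1106, 0.1157], [0.0005, 0.1217, 0.119], [0.0111, 0.1327, 0.121]]
blade top 392 [[-0.0255, -0.105, 0.0422], [-0.0002, -0.0997, 0.0505], [0.0252, -0.0977, 0.0526]]
grip top 349 [[-0.0119, -0.1688, 0.0575], [-0.0002, -0.158, 0.0627], [0.0127, -0.1499, 0.0647]]
lane 17145 [[-0.0415, -0.2275, 0.0021], [-0.0012, -0.0486, 0.0049], [0.0425, 0.1803, 0.0629]]
```

Call:
{"api": "servo_tool", "payload": {"steps": [[[0.08,0.01,0.4],[0,0.7,0],-1],[[0.15,0.02,0.8],[0,1.4,0],-1],[[0.22,0.03,1.2],[0,2.1,0],-1],[[0.3,0.04,1.6],[0,2.8,0],-1],[[0.38,0.06,2.0],[0,3.5,0],-1],[[0.45,0.07,2.4],[0,4.2,0],-1],[[0.52,0.08,2.8],[0,5,0],-1],[[0.6,0.09,3.2],[0,5.8,0],-1],[[0.65,0.1,3.6],[0,6.5,0],-1],[[0.7,0.11,3.9],[0,7,0],-1],[[0.77,0.115,4.25],[0,7.5,0],-1],[[0.77,0.115,4.25],[0,7.5,0],-1],[[0.77,0.115,4.25],[0,7.5,0],-1],[[0.77,0.115,4.25],[0,7.5,0],-1]]}}

```text
time_s: 4.12
eef_pos: [0.5871, 0.032, 0.1319]
tcp_rot: [3.139, -0.784, 1.572]
ft_force: [-0.2, 0.5, 0.8]
gripper_width: 0.0856
gripper_force: 0.0
```

```bash
python3 - <<'E'
from h import *
s=env.observe(); print(s["eef_pos"],s["tcp_rot"],s["joints"].round(2))
from scipy.spatial.transform import Rotation as R
print(R.from_euler("xyz",s["tcp_rot"]).as_matrix().round(3))
E
```

```text
[0.58714013 0.03200928 0.13186186] [ 3.13916574 -0.78436893  1.57183244] [ 0.8   0.63 -0.69  1.73 -0.44  1.1   0.42]
[[-0.001  1.     0.002]
 [ 0.708 -0.001  0.706]
 [ 0.706  0.002 -0.708]]
```

Call:
{"api": "servo_tool", "payload": {"steps": [[[-0.3,0,0.28],[0,0,0],-1],[[-0.6,0,0.57],[0,0,0],-1],[[-0.9,-0.01,0.86],[0,0,0],-1],[[-1.2,-0.02,1.15],[0,0,0],-1],[[-1.5,-0.02,1.44],[0,0,0],-1],[[-1.7,-0.03,1.64],[0,0,0],-1],[[-1.85,-0.03,1.78],[0,0,0],-1],[[-1.94,-0.03,1.87],[0,0,0],-1],[[-1.94,-0.03,1.87],[0,0,0],-1],[[-1.94,-0.03,1.87],[0,0,0],-1]]}}

```text
time_s: 4.95
eef_pos: [0.5856, 0.03, 0.0229]
tcp_rot: [3.141, -0.786, 1.57]
ft_force: [0.7, 0.2, 0.4]
gripper_width: 0.0854
gripper_force: 0.0
```

Call:
{"api": "servo_tool", "payload": {"steps": [[[0,0,0],[0,0,0],0.2],[[0,0,0],[0,0,0],0.3],[[0,0,0],[0,0,0],0.4],[[0,0,0],[0,0,0],0.6],[[0,0,0],[0,0,0],0.8],[[0,0,0],[0,0,0],1],[[0,0,0],[0,0,0],1],[[0,0,0],[0,0,0],1],[[0,0,0],[0,0,0],1]], "newtons": 40}}

```text
time_s: 5.7
eef_pos: [0.5921, 0.0282, 0.03]
tcp_rot: [3.128, -0.788, 1.573]
ft_force: [-0.2, -10.5, 28.6]
gripper_width: 0.0004
gripper_force: 15.5
```

```bash
python3 - <<'E'
from h import *
c=env.read_camera("scene"); save(c,"s2.png",(240,130,420,330),3)
c=env.read_camera("wrist"); save(c,"w2.png")
a=cv2.imread("pics/w2.png"); b=cv2.imread("pics/s2.png"); print(b.shape)
cv2.imwrite("pics/m2.png",np.hstack([cv2.resize(a,(400,300)),cv2.resize(b,(333,300*1))]))
print(env.observe()["gripper_width"],env.observe()["ft_force"])
E
```

```text
(600, 540, 3)
6.564533152848278e-05 [-1.21019763 -9.59208556 28.5205986 ]
```

View pics/m2.png

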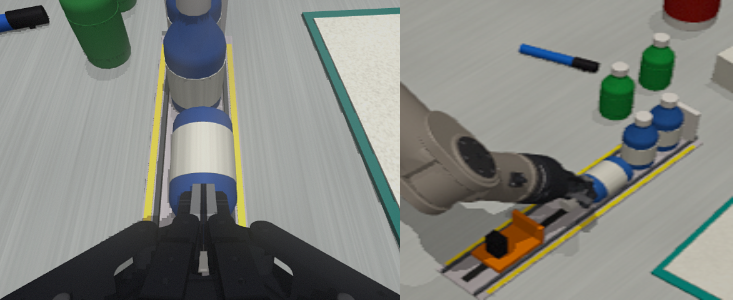

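The fingers closed on the tapering shoulder and pushed the bottle towards b: in the left panel its base is now near (200,115), touching b. Both standing bottles are still up. I'll lift straight up, open, and look again.

Call:
{"api": "servo_tool", "payload": {"steps": [[[0.15,0,-0.15],[0,0,0],1],[[0.35,0,-0.35],[0,0,0],1],[[0.7,0,-0.7],[0,0,0],1],[[1.1,0,-1.1],[0,0,0],0],[[1.5,0,-1.5],[0,0,0],-1],[[1.9,0,-1.9],[0,0,0],-1],[[1.95,0,-1.9],[0,0,0],-1],[[1.95,0,-1.9],[0,0,0],-1],[[1.95,0,-1.9],[0,0,0],-1],[[1.95,0,-1.9],[0,0,0],-1]]}}

```text
time_s: 6.63
eef_pos: [0.5842, 0.0314, 0.1303]
tcp_rot: [-3.138, -0.786, 1.568]
ft_force: [-0.8, -0.6, -1.1]
gripper_width: 0.0833
gripper_force: 0.0
```

```bash
cat >> h.py <<'E'
O=np.array([.5844,0]); YAW=-.0034
def rep(n,k): print(n,len(k),np.percentile(k,[1,50,99],0).round(4).tolist() if len(k)>5 else k)
E
python3 - <<'E'
from h import *
s=env.observe(); print(s["eef_pos"],s["tcp_rot"],s["ft_force"])
c=env.read_camera("wrist"); save(c,"w3.png")
q=tolane(pts(c,np.ones((480,640),bool)),O,YAW); q=q[abs(q[:,0])<.035]
t=q[(q[:,1]>-.06)&(q[:,1]<.13)&(q[:,2]>.018)&(q[:,2]<.065)]; rep("tipped",t)
for y in np.arange(-.03,.11,.01):
    k=t[abs(t[:,1]-y)<.005]
    if len(k)>8: print(y.round(3),len(k),"x",np.percentile(k[:,0],[2,98]).round(4),"ztop",np.percentile(k[:,2],95).round(4))
for a in ((.09,.155),(.155,.23)): rep("cap",q[(q[:,2]>.112)&(q[:,1]>a[0])&(q[:,1]<a[1])])
E
```

```text
[0.58416946 0.03135459 0.13033481] [-3.13826332 -0.78553305  1.56821266] [-0.75108555 -0.57407203 -1.0999492 ]
tipped 12248 [[-0.0211, -0.0334, 0.0237], [0.0027, 0.0298, 0.0482], [0.0269, 0.1103, 0.062]]
-0.03 681 x [-0.0079  0.0152] ztop 0.0414
-0.02 564 x [-0.0069  0.0139] ztop 0.0407
-0.01 799 x [-0.0109  0.0181] ztop 0.0452
0.0 1164 x [-0.0169  0.0236] ztop 0.0514
0.01 1208 x [-0.0196  0.0265] ztop 0.054
0.02 1156 x [-0.02    0.0268] ztop 0.0545
0.03 1082 x [-0.0203  0.0271] ztop 0.0547
0.04 1038 x [-0.0201  0.027 ] ztop 0.0547
0.05 976 x [-0.0203  0.0268] ztop 0.0547
0.06 905 x [-0.02    0.0268] ztop 0.0545
0.07 835 x [-0.0197  0.0261] ztop 0.054
0.08 105 x [-0.0174  0.0247] ztop 0.0534
0.1 1353 x [-0.0174  0.0181] ztop 0.0629
0.11 336 x [-0.0236  0.0242] ztop 0.0632
cap 1143 [[-0.0111, 0.1101, 0.1123], [0.0004, 0.119, 0.1187], [0.0113, 0.1327, 0.12]]
cap 905 [[-0.0124, 0.1667, 0.1124], [-0.001, 0.175, 0.1186], [0.0098, 0.1887, 0.1199]]
```

View pics/w3.png

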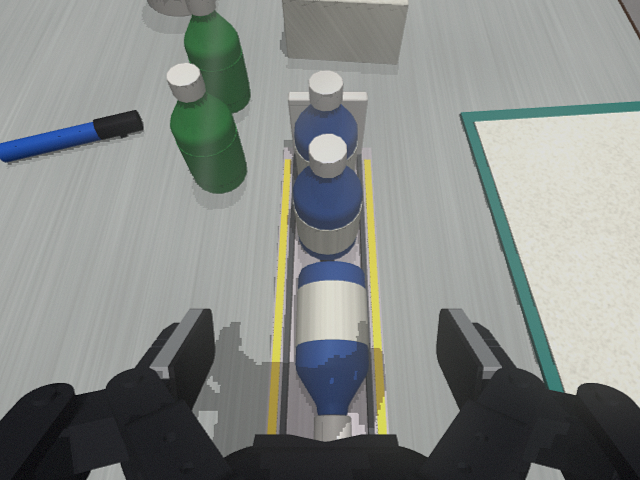

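The bottle is unmoved (base y≈0.078, cap end y≈-0.036). The pads only slid over its top because the rails keep the tips high. I'll grip the cap instead, at a 30° tilt.

Call:
{"api": "servo_tool", "payload": {"steps": [[[-0.25,0.02,-0.07],[0,-0.4,0],-1],[[-0.5,0.04,-0.14],[0,-0.8,0],-1],[[-0.75,0.06,-0.2],[0,-1.2,0],-1],[[-1,0.08,-0.27],[0,-1.7,0],-1],[[-1.25,0.09,-0.34],[0,-2.2,0],-1],[[-1.45,0.1,-0.39],[0,-2.5,0],-1],[[-1.45,0.1,-0.39],[0,-2.5,0],-1],[[-1.45,0.1,-0.39],[0,-2.5,0],-1],[[-1.45,0.1,-0.39],[0,-2.5,0],-1]]}}

```text
time_s: 7.43
eef_pos: [0.5889, -0.0207, 0.1011]
tcp_rot: [-3.14, -0.525, 1.569]
ft_force: [-0.7, -1.1, 0.1]
gripper_width: 0.0854
gripper_force: 0.0
```

Call:
{"api": "servo_tool", "payload": {"steps": [[[-0.2,0,0.35],[0,0,0],-1],[[-0.4,0,0.7],[0,0,0],-1],[[-0.6,-0.01,1.05],[0,0,0],-1],[[-0.8,-0.02,1.4],[0,0,0],-1],[[-0.92,-0.02,1.6],[0,0,0],-1],[[-1.02,-0.02,1.77],[0,0,0],-1],[[-1.02,-0.02,1.77],[0,0,0],-1],[[-1.02,-0.02,1.77],[0,0,0],-1]]}}

```text
time_s: 8.1
eef_pos: [0.5885, -0.0207, 0.02]
tcp_rot: [-3.141, -0.524, 1.57]
ft_force: [-0.1, -0.1, 0.6]
gripper_width: 0.0854
gripper_force: 0.0
```

Call:
{"api": "servo_tool", "payload": {"steps": [[[0,0,0],[0,0,0],0.0],[[0,0,0],[0,0,0],0.1],[[0,0,0],[0,0,0],0.2],[[0,0,0],[0,0,0],0.3],[[0,0,0],[0,0,0],0.4],[[0,0,0],[0,0,0],0.5],[[0,0,0],[0,0,0],0.6],[[0,0,0],[0,0,0],0.6],[[0,0,0],[0,0,0],0.6]], "newtons": 60}}

```text
time_s: 8.85
eef_pos: [0.5884, -0.0207, 0.0199]
tcp_rot: [-3.142, -0.524, 1.57]
ft_force: [0.3, -0.0, 0.4]
gripper_width: 0.0173
gripper_force: 0.0
```

```bash
python3 - <<'E'
from h import *
a=env.read_camera("scene"); b=env.read_camera("side"); c=env.read_camera("wrist")
f=lambda i,x0,y0,w,h,W:cv2.resize(i["img"][y0:y0+h,x0:x0+w,::-1],(W,300),interpolation=cv2.INTER_CUBIC)
cv2.imwrite("pics/m4.png",np.vstack([np.hstack([f(a,290,190,120,90,400),f(b,250,190,120,90,400)]),np.hstack([f(c,120,160,400,300,400),f(c,0,0,640,480,400)])]))
q=tolane(pts(c,np.ones((480,640),bool)),O,YAW); q=q[abs(q[:,0])<.035]
t=q[(q[:,1]>-.06)&(q[:,1]<.13)&(q[:,2]>.018)&(q[:,2]<.065)]
for y in np.arange(-.04,.11,.01):
    k=t[abs(t[:,1]-y)<.005]
    if len(k)>8: print(y.round(3),len(k),"x",np.percentile(k[:,0],[2,98]).round(4),"ztop",np.percentile(k[:,2],95).round(4))
E
```

```text
-0.04 803 x [-0.0178  0.0252] ztop 0.0644
-0.03 1705 x [-0.0125  0.0199] ztop 0.0633
-0.02 1067 x [-0.0069  0.0137] ztop 0.0406
-0.01 1631 x [-0.0109  0.0179] ztop 0.0451
0.0 2516 x [-0.0169  0.0236] ztop 0.0514
0.01 2549 x [-0.0194  0.0261] ztop 0.054
0.02 2403 x [-0.0197  0.0263] ztop 0.0544
0.03 2292 x [-0.0195  0.0264] ztop 0.0547
0.04 2195 x [-0.0197  0.0266] ztop 0.0547
0.05 2127 x [-0.0197  0.0265] ztop 0.0547
0.06 1921 x [-0.0193  0.0262] ztop 0.0545
0.07 1835 x [-0.0192  0.0258] ztop 0.0541
0.08 184 x [-0.0173  0.024 ] ztop 0.053
0.1 4162 x [-0.0174  0.0178] ztop 0.0594
```

View pics/m4.png

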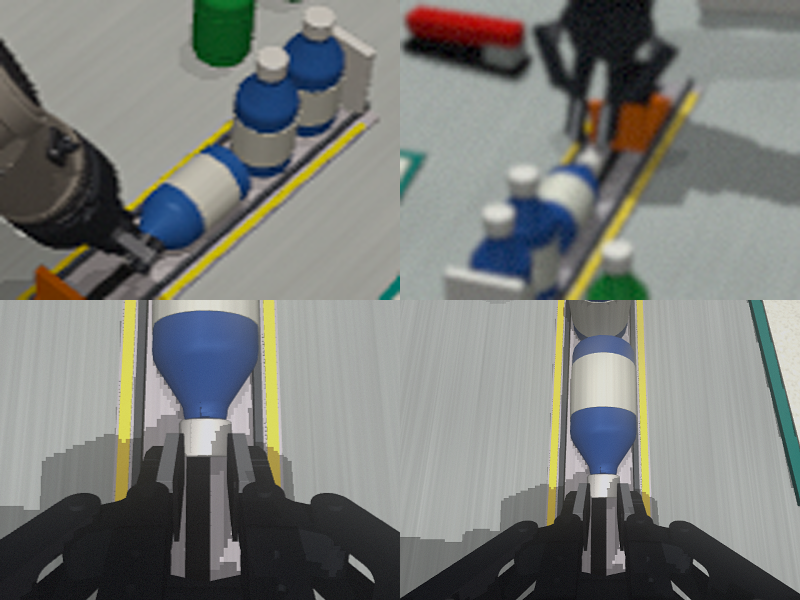

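```bash
python3 - <<'E'
from h import *
c=env.read_camera("wrist"); s=env.observe(); print(s["eef_pos"],s["gripper_width"],s["gripper_force"])
q=pts(c,np.ones((480,640),bool)); 
Z=c["z_map"]; K=c["mtx"]
def P(u,v):
    z=float(Z[v,u]); p=np.array([(u-K[0,2])/K[0,0]*z,(v-K[1,2])/K[1,1]*z,z]); return ((p-c["t"])@c["R"]).round(4) if z else None
for v in range(270,420,10): print(v,[ (u,P(u,v).tolist() if P(u,v) is not None else None) for u in (282,292,300,326,352,362)])
E
```

```text
[ 0.58842081 -0.02070654  0.01989506] 0.01720421320360333 0.0
270 [(282, [0.5655, -0.0134, 0.0043]), (292, [0.5706, -0.0133, 0.004]), (300, [0.5748, -0.0133, 0.0039]), (326, [0.5882, -0.0181, 0.0398]), (352, [0.6018, -0.0132, 0.0035]), (362, [0.6069, -0.0133, 0.0038])]
280 [(282, [0.5656, -0.0186, 0.0046]), (292, [0.5707, -0.0185, 0.0039]), (300, [0.5748, -0.0185, 0.0036]), (326, [0.5881, -0.0225, 0.0403]), (352, [0.6017, -0.0185, 0.0041]), (362, [0.6068, -0.0186, 0.0046])]
290 [(282, [0.5656, -0.0236, 0.0032]), (292, [0.5708, -0.0236, 0.0039]), (300, [0.5767, -0.026, 0.0322]), (326, [0.5881, -0.0267, 0.0402]), (352, [0.6016, -0.0236, 0.0036]), (362, [0.6067, -0.0236, 0.004])]
300 [(282, [0.5657, -0.0287, 0.0036]), (292, [0.5755, -0.032, 0.0603]), (300, [0.5785, -0.0321, 0.0605]), (326, [0.5881, -0.0309, 0.0407]), (352, [0.5977, -0.032, 0.06]), (362, [0.6014, -0.0321, 0.0605])]
310 [(282, [0.5716, -0.0356, 0.0574]), (292, [0.5762, -0.0359, 0.0677]), (300, [0.5789, -0.0359, 0.0665]), (326, [0.5881, -0.035, 0.0412]), (352, [0.5972, -0.0359, 0.0673]), (362, [0.6006, -0.036, 0.0681])]
32
[... 1376 characters left out ...]
 0.0049]), (352, [0.5965, -0.0585, 0.0733]), (362, [0.5983, -0.0564, 0.0894])]
390 [(282, [0.578, -0.0553, 0.1138]), (292, [0.5778, -0.0601, 0.0823]), (300, [0.5756, -0.072, 0.0047]), (326, [0.5882, -0.072, 0.0046]), (352, [0.5964, -0.0616, 0.0731]), (362, [0.5984, -0.0593, 0.0877])]
400 [(282, [0.5783, -0.057, 0.1162]), (292, [0.5777, -0.0633, 0.0806]), (300, [0.5757, -0.0764, 0.0055]), (326, [0.5882, -0.0766, 0.0046]), (352, [0.6008, -0.0766, 0.0047]), (362, [0.5985, -0.0624, 0.0858])]
410 [(282, [0.5785, -0.0588, 0.1177]), (292, [0.5718, -0.0811, 0.0046]), (300, [0.5756, -0.0813, 0.0034]), (326, [0.5882, -0.081, 0.0051]), (352, [0.6007, -0.0812, 0.0039]), (362, [0.5986, -0.0655, 0.0837])]
```

The wrist depth shows the fingers really end about 37 mm short of the reported TCP: the front tip corner is at y -0.031, z 0.058. That explains both misses. The fingers are straddling the cap but sit too high. I'll open and advance along the tool axis.

Call:
{"api": "servo_tool", "payload": {"steps": [[[0,0,0],[0,0,0],-0.5],[[0,0,0],[0,0,0],-0.5],[[0,0,0.1],[0,0,0],-0.5],[[0,0,0.25],[0,0,0],-0.5],[[0,0,0.4],[0,0,0],-0.5],[[0,0,0.55],[0,0,0],-0.5],[[0,0,0.68],[0,0,0],-0.5],[[0,0,0.8],[0,0,0],-0.5],[[0,0,0.9],[0,0,0],-0.5],[[0,0,0.92],[0,0,0],-0.5],[[0,0,0.92],[0,0,0],-0.5]]}}

```text
time_s: 9.97
eef_pos: [0.5883, -0.002, -0.0122]
tcp_rot: [-3.141, -0.524, 1.57]
ft_force: [0.9, -0.3, -0.3]
gripper_width: 0.0639
gripper_force: 0.0
```

Call:
{"api": "servo_tool", "payload": {"steps": [[[0,0,0],[0,0,0],0.1],[[0,0,0],[0,0,0],0.2],[[0,0,0],[0,0,0],0.3],[[0,0,0],[0,0,0],0.4],[[0,0,0],[0,0,0],0.5],[[0,0,0],[0,0,0],0.7],[[0,0,0],[0,0,0],0.9],[[0,0,0],[0,0,0],0.9],[[0,0,0],[0,0,0],0.9]], "newtons": 60}}

```text
time_s: 10.72
eef_pos: [0.5886, -0.0027, -0.0118]
tcp_rot: [3.141, -0.523, 1.57]
ft_force: [-0.9, -2.2, 2.5]
gripper_width: 0.0218
gripper_force: 58.6
```

Call:
{"api": "servo_tool", "payload": {"steps": [[[0.05,0,-0.1],[0,0,0],1],[[0.15,0,-0.26],[0,0,0],1],[[0.3,0,-0.52],[0,0,0],1],[[0.45,0,-0.78],[0,0,0],1],[[0.6,0,-1.04],[0,0,0],1],[[0.75,0,-1.3],[0,0,0],1],[[0.9,0,-1.56],[0,0,0],1],[[1.05,0,-1.82],[0,0,0],1],[[1.2,0,-2.08],[0,0,0],1],[[1.35,0,-2.34],[0,0,0],1],[[1.5,0,-2.6],[0,0,0],1],[[1.5,0,-2.6],[0,0,0],1],[[1.5,0,-2.6],[0,0,0],1]]}}

```text
time_s: 11.8
eef_pos: [0.589, -0.0025, 0.1089]
tcp_rot: [3.14, -0.523, 1.571]
ft_force: [-0.2, 0.1, -3.5]
gripper_width: 0.0221
gripper_force: 58.8
```

```bash
python3 - <<'E'
from h import *
s=env.observe(); print(s["eef_pos"],s["ft_force"],s["wrist_torque"],s["gripper_width"],s["joints"].round(2))
a=env.read_camera("scene"); b=env.read_camera("side"); c=env.read_camera("wrist")
f=lambda i,x0,y0,w,h,W:cv2.resize(i["img"][y0:y0+h,x0:x0+w,::-1],(W,300),interpolation=cv2.INTER_CUBIC)
cv2.imwrite("pics/m5.png",np.vstack([np.hstack([f(a,290,170,120,90,400),f(b,250,180,120,90,400)]),np.hstack([f(c,0,0,640,480,400),f(c,120,160,400,300,400)])]))
E
```

```text
[ 0.58896567 -0.00254642  0.10885411] [-0.16821812  0.14855197 -3.51334573] [-0.8320063   0.02869056  0.01978508] 0.022117763170308738 [ 0.69  0.54 -0.6   1.74 -0.26  1.03  0.29]
```

View pics/m5.png

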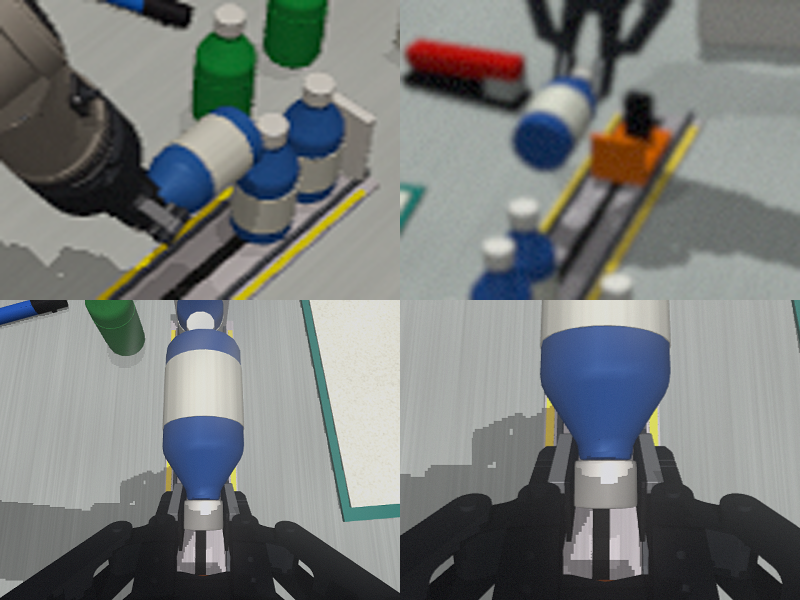

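The bottle hangs level in the grip (cap in the pads, base towards b), and both standing bottles are undisturbed. Now I turn it upright about the cap.

Call:
{"api": "servo_tool", "payload": {"steps": [[[-0.11,0,0],[0,-0.83,0],1],[[-0.21,0,-0.02],[0,-1.67,0],1],[[-0.32,0,-0.04],[0,-2.5,0],1],[[-0.42,0,-0.07],[0,-3.33,0],1],[[-0.52,0,-0.12],[0,-4.17,0],1],[[-0.61,0,-0.16],[0,-5,0],1],[[-0.7,0,-0.22],[0,-5.83,0],1],[[-0.79,0,-0.29],[0,-6.67,0],1],[[-0.87,0,-0.36],[0,-7.5,0],1],[[-0.94,0,-0.44],[0,-8.33,0],1],[[-1.0,0,-0.52],[0,-9.17,0],1],[[-1.06,0,-0.61],[0,-10,0],1],[[-1.11,0,-0.71],[0,-10.83,0],1],[[-1.15,0,-0.81],[0,-11.67,0],1],[[-1.18,0,-0.91],[0,-12.5,0],1],[[-1.21,0,-1.01],[0,-13.33,0],1],[[-1.22,0,-1.12],[0,-14.17,0],1],[[-1.22,0,-1.22],[0,-15,0],1],[[-1.22,0,-1.22],[0,-15,0],1],[[-1.22,0,-1.22],[0,-15,0],1]]}}

```text
time_s: 13.62
eef_pos: [0.5877, -0.0676, 0.1236]
tcp_rot: [-3.134, 1.045, 1.579]
ft_force: [-0.1, -0.5, -1.2]
gripper_width: 0.022
gripper_force: 59.0
```

```bash
python3 - <<'E'
from h import *
s=env.observe(); print(s["eef_pos"],s["tcp_rot"],s["ft_force"],s["gripper_width"],s["joints"].round(2))
a=env.read_camera("scene"); b=env.read_camera("side"); c=env.read_camera("wrist")
f=lambda i,x0,y0,w,h,W:cv2.resize(i["img"][y0:y0+h,x0:x0+w,::-1],(W,300),interpolation=cv2.INTER_CUBIC)
cv2.imwrite("pics/m6.png",np.vstack([np.hstack([f(a,280,150,160,120,400),f(b,240,150,160,120,400)]),np.hstack([f(c,0,0,640,480,400),f(c,120,160,400,300,400)])]))
for n,i in (("scene",a),("side",b)):
    q=tolane(colour(i,(100,110,40),(125,255,255),(-.15,.08)),O,YAW); rep(n,q)
E
```

```text
[ 0.58765503 -0.06755803  0.12364136] [-3.13355266  1.04512893  1.57886789] [-0.05778085 -0.45583739 -1.23796214] 0.022003317049692925 [-0.35  0.67 -0.17  1.75  0.95  1.52 -0.98]
scene 297 [[-0.016, -0.0507, 0.046], [0.0148, -0.0394, 0.1179], [0.0654, 0.0462, 0.1783]]
side 192 [[-0.0222, -0.0311, 0.0448], [-0.0063, -0.0098, 0.1143], [0.0166, 0.034, 0.1655]]
```

View pics/m6.png

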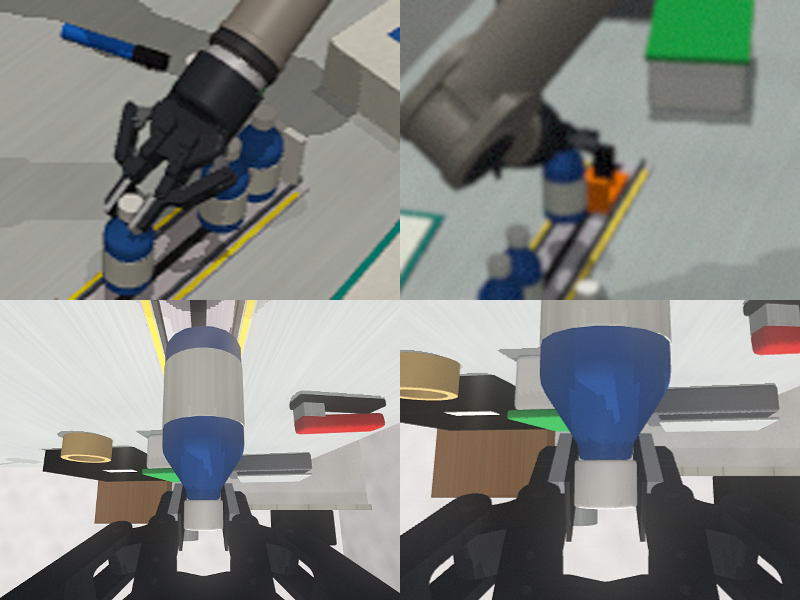

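```bash
python3 - <<'E'
from h import *
c=env.read_camera("wrist"); print("cam",(-c["R"].T@c["t"]).round(3))
q=tolane(pts(c,np.ones((480,640),bool)),O,YAW)
k=q[(q[:,1]>-.12)&(q[:,1]<.06)&(q[:,2]>.03)&(q[:,2]<.2)&(abs(q[:,0]-.003)<.03)]
for z in np.arange(.035,.2,.008):
    m=k[abs(k[:,2]-z)<.004]
    if len(m)>10: print(z.round(3),len(m),"x",np.percentile(m[:,0],[2,98]).round(4),"y",np.percentile(m[:,1],[2,98]).round(4))
s=k[(k[:,2]>.055)&(k[:,2]<.105)&(abs(k[:,0]-.0035)<.006)]; f=np.polyfit(s[:,2],s[:,1],1); print("slope",f)
E
```

```text
cam [0.588 0.118 0.147]
0.043 35 x [-0.0166  0.0239] y [-0.0197 -0.0064]
0.051 1971 x [-0.0183  0.026 ] y [-0.0207 -0.0044]
0.059 2212 x [-0.0183  0.0259] y [-0.02   -0.0042]
0.067 2490 x [-0.019   0.0267] y [-0.0206 -0.0038]
0.075 2605 x [-0.0189  0.0265] y [-0.0206 -0.0038]
0.083 2704 x [-0.019   0.0266] y [-0.0205 -0.0038]
0.091 2789 x [-0.019   0.0267] y [-0.0205 -0.0037]
0.099 3020 x [-0.0192  0.0267] y [-0.0215 -0.0037]
0.107 2947 x [-0.0186  0.0261] y [-0.0209 -0.0043]
0.115 3230 x [-0.0186  0.0258] y [-0.0218 -0.0047]
0.123 3059 x [-0.0162  0.0236] y [-0.0257 -0.0069]
0.131 2172 x [-0.0116  0.0188] y [-0.0272 -0.0122]
0.139 2496 x [-0.018   0.0255] y [-0.0349 -0.0176]
0.147 3431 x [-0.0198  0.0273] y [-0.0281 -0.0075]
0.155 5292 x [-0.0234  0.0282] y [-0.0241  0.0088]
0.163 8208 x [-0.0258  0.0317] y [-0.0215  0.033 ]
0.171 11149 x [-0.0243  0.0241] y [-0.0068  0.043 ]
0.179 334 x [-0.0264  0.0282] y [-0.0092  0.0353]
slope [ 0.00198074 -0.00494084]
```

The bottle is upright in the grip (axis slope 0.002), base about 41 mm above the lane floor, 3.6 mm off centre and at y≈-0.029. I'll lower it.

Call:
{"api": "servo_tool", "payload": {"steps": [[[0.06,-0.01,0.1],[0,0,0],1],[[0.12,-0.02,0.2],[0,0,0],1],[[0.19,-0.03,0.3],[0,0,0],1],[[0.26,-0.04,0.4],[0,0,0],1],[[0.32,-0.05,0.5],[0,0,0],1],[[0.38,-0.06,0.6],[0,0,0],1],[[0.45,-0.07,0.7],[0,0,0],1],[[0.5,-0.08,0.8],[0,0,0],1],[[0.55,-0.09,0.87],[0,0,0],1],[[0.58,-0.09,0.91],[0,0,0],1],[[0.58,-0.09,0.91],[0,0,0],1],[[0.58,-0.09,0.91],[0,0,0],1]]}}

```text
time_s: 14.82
eef_pos: [0.5849, -0.0889, 0.0877]
tcp_rot: [3.142, 1.047, 1.57]
ft_force: [0.1, 0.7, -2.3]
gripper_width: 0.0217
gripper_force: 59.0
```

```bash
python3 - <<'E'
from h import *
s=env.observe(); print(s["eef_pos"],s["tcp_rot"],s["ft_force"])
c=env.read_camera("wrist"); q=tolane(pts(c,np.ones((480,640),bool)),O,YAW)
k=q[(q[:,1]>-.14)&(q[:,1]<.03)&(q[:,2]>.002)&(q[:,2]<.12)&(abs(q[:,0])<.03)]
s=k[(k[:,2]>.02)&(k[:,2]<.06)&(abs(k[:,0])<.005)]; print("slope",np.polyfit(s[:,2],s[:,1],1))
m=k[(k[:,2]>.02)&(k[:,2]<.06)]; print(np.percentile(m[:,0],[1,99]),np.percentile(m[:,1],[50,99]))
for z in np.arange(.06,.12,.006):
    m=k[abs(k[:,2]-z)<.003]; print(z.round(3),np.percentile(m[:,0],[2,98]).round(4) if len(m)>9 else None)
E
```

```text
[ 0.58486618 -0.0888571   0.0876716 ] [3.14150897 1.04735056 1.57022185] [ 0.11155026  0.67299549 -2.32635659]
slope [ 0.00492797 -0.02384837]
[-0.02360635  0.02350206] [-0.02585588 -0.02262338]
0.06 [-0.0231  0.023 ]
0.066 [-0.0225  0.0224]
0.072 [-0.0226  0.0225]
0.078 [-0.0221  0.0219]
0.084 [-0.0198  0.0197]
0.09 [-0.0162  0.0161]
0.096 [-0.0161  0.0161]
0.102 [-0.0228  0.0228]
0.108 [-0.0235  0.0236]
0.114 [-0.0237  0.0236]
```

Call:
{"api": "servo_tool", "payload": {"steps": [[[0.02,0,0.0125],[0,0,0],1],[[0.043,0,0.025],[0,0,0],1],[[0.065,0,0.0375],[0,0,0],1],[[0.087,0,0.05],[0,0,0],1],[[0.087,0,0.05],[0,0,0],1],[[0.087,0,0.05],[0,0,0],1]]}}

```text
time_s: 15.37
eef_pos: [0.585, -0.0892, 0.0852]
tcp_rot: [3.14, 1.05, 1.568]
ft_force: [-1.2, 1.5, 4.9]
gripper_width: 0.0219
gripper_force: 59.5
```

Call:
{"api": "servo_tool", "payload": {"steps": [[[-0.02,0,-0.0125],[0,0,0],1],[[-0.02,0,-0.0125],[0,0,0],0.5],[[-0.02,0,-0.0125],[0,0,0],0.4],[[-0.02,0,-0.0125],[0,0,0],0.3],[[-0.02,0,-0.0125],[0,0,0],0.1],[[-0.02,0,-0.0125],[0,0,0],-0.2],[[-0.02,0,-0.0125],[0,0,0],-0.5],[[-0.02,0,-0.0125],[0,0,0],-0.9],[[-0.02,0,-0.0125],[0,0,0],-1],[[-0.02,0,-0.0125],[0,0,0],-1]]}}

```text
time_s: 16.2
eef_pos: [0.5848, -0.0889, 0.0846]
tcp_rot: [3.141, 1.047, 1.57]
ft_force: [-0.3, -0.3, -0.1]
gripper_width: 0.0855
gripper_force: 0.0
```

```bash
python3 - <<'E'
from h import *
s=env.observe(); print(s["eef_pos"],s["tcp_rot"],s["ft_force"],s["gripper_width"])
c=env.read_camera("wrist"); q=tolane(pts(c,np.ones((480,640),bool)),O,YAW)
k=q[(q[:,1]>-.14)&(q[:,1]<.03)&(q[:,2]>.002)&(q[:,2]<.13)&(abs(q[:,0])<.03)]
s=k[(k[:,2]>.02)&(k[:,2]<.06)&(abs(k[:,0])<.005)]; print("slope",np.polyfit(s[:,2],s[:,1],1))
m=k[(k[:,2]>.02)&(k[:,2]<.06)]; print(np.percentile(m[:,0],[1,99]))
E
```

```text
[ 0.58483041 -0.08889866  0.08460434] [3.14148145 1.04726788 1.57007353] [-0.29489497 -0.29223378 -0.10322966] 0.08550324932040618
slope [-0.0002052  -0.02343752]
[-0.02363943  0.02360934]
```

It stands upright, centred at x=0 and y≈-0.0485. I retreat straight up, then swing to vertical above the follower grip.

Call:
{"api": "servo_tool", "payload": {"steps": [[[-0.2,0,-0.12],[0,0,0],-1],[[-0.6,0,-0.35],[0,0,0],-1],[[-1.1,0,-0.64],[0,0,0],-1],[[-1.6,0,-0.92],[0,0,0],-1],[[-2.1,0,-1.21],[0,0,0],-1],[[-2.6,0,-1.5],[0,0,0],-1],[[-3.1,0,-1.79],[0,0,0],-1],[[-3.46,0,-2],[0,0,0],-1],[[-3.46,0,-2],[0,0,0],-1],[[-3.46,0,-2],[0,0,0],-1]]}}

```text
time_s: 17.08
eef_pos: [0.585, -0.0886, 0.2455]
tcp_rot: [3.137, 1.046, 1.566]
ft_force: [0.1, -0.5, -1.0]
gripper_width: 0.0855
gripper_force: 0.0
```

Call:
{"api": "servo_tool", "payload": {"steps": [[[0.1,0,0.23],[0,0.9,0],-1],[[0.2,0,0.46],[0,1.8,0],-1],[[0.3,0,0.7],[0,2.7,0],-1],[[0.4,0,0.93],[0,3.6,0],-1],[[0.5,0,1.16],[0,4.5,0],-1],[[0.6,0,1.4],[0,5.4,0],-1],[[0.7,0,1.63],[0,6.3,0],-1],[[0.8,0,1.86],[0,7.2,0],-1],[[0.9,0,2.1],[0,8.1,0],-1],[[1.0,0,2.33],[0,9,0],-1],[[1.1,0,2.55],[0,9.7,0],-1],[[1.17,0,2.72],[0,10,0],-1],[[1.17,0,2.72],[0,10,0],-1],[[1.17,0,2.72],[0,10,0],-1],[[1.17,0,2.72],[0,10,0],-1]]}}

```text
time_s: 18.33
eef_pos: [0.5846, -0.1576, 0.149]
tcp_rot: [-3.14, -0.001, 1.572]
ft_force: [0.6, 0.6, -0.1]
gripper_width: 0.0856
gripper_force: 0.0
```

```bash
python3 - <<'E'
from h import *
s=env.observe(); print(s["eef_pos"],s["tcp_rot"],s["ft_force"],s["joints"].round(2))
c=env.read_camera("wrist"); save(c,"w7.png"); q=tolane(pts(c,np.ones((480,640),bool)),O,YAW); q=q[abs(q[:,0])<.03]
rep("cap t",q[(q[:,2]>.112)&(q[:,2]<.13)&(q[:,1]<.0)&(q[:,1]>-.09)])
rep("cap b",q[(q[:,2]>.112)&(q[:,2]<.13)&(q[:,1]<.15)&(q[:,1]>.09)])
rep("blade top",q[(q[:,1]<-.06)&(q[:,1]>-.125)&(q[:,2]>.042)&(q[:,2]<.056)])
rep("grip top",q[(q[:,1]<-.12)&(q[:,1]>-.2)&(q[:,2]>.057)&(q[:,2]<.07)])
E
```

```text
[ 0.5846343  -0.15762794  0.14899764] [-3.14047340e+00 -7.07372333e-04  1.57231455e+00] [ 0.60736279  0.56941093 -0.10418344] [ 0.38  0.37 -0.24  1.7   0.1   1.08  0.11]
cap t 2218 [[-0.0107, -0.0601, 0.1145], [0.0, -0.0489, 0.119], [0.011, -0.038, 0.1207]]
cap b 0 []
blade top 1010 [[-0.025, -0.1057, 0.0434], [0.0004, -0.1015, 0.0509], [0.0253, -0.0737, 0.0527]]
grip top 1019 [[-0.0124, -0.1698, 0.0578], [0.0, -0.1586, 0.0626], [0.0124, -0.15, 0.0645]]
```

View pics/w7.png

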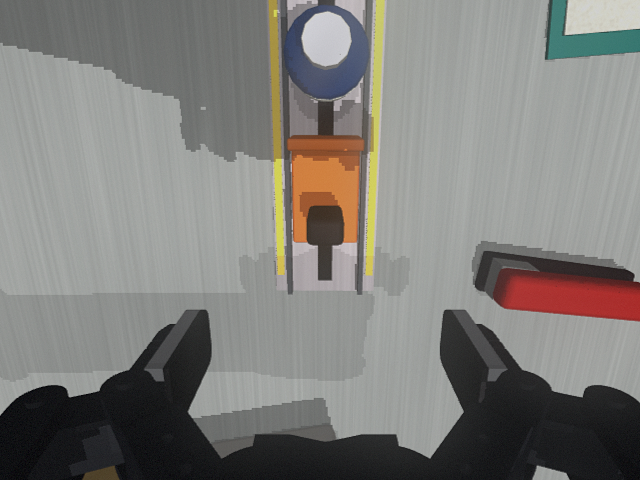

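The tipped bottle stands at pixel (326,40), and the follower grip is at (325,225), lane y -0.160. I descend and grip it.

Call:
{"api": "servo_tool", "payload": {"steps": [[[-0.02,0,0.4],[0,0,0],-1],[[-0.04,0,0.8],[0,0,0],-1],[[-0.06,0,1.2],[0,0,0],-1],[[-0.06,0,1.6],[0,0,0],-1],[[-0.06,0,2.0],[0,0,0],-1],[[-0.06,0,2.4],[0,0,0],-1],[[-0.06,0,2.8],[0,0,0],-1],[[-0.06,0,3.2],[0,0,0],-1],[[-0.06,0,3.5],[0,0,0],-1],[[-0.06,0,3.8],[0,0,0],-1],[[-0.06,0,3.95],[0,0,0],-1],[[-0.06,0,3.95],[0,0,0],-1],[[-0.06,0,3.95],[0,0,0],-1]]}}

```text
time_s: 19.47
eef_pos: [0.585, -0.1618, -0.0083]
tcp_rot: [3.141, 0.0, 1.571]
ft_force: [0.4, 0.1, 0.5]
gripper_width: 0.0853
gripper_force: 0.0
```

Call:
{"api": "servo_tool", "payload": {"steps": [[[0,0,0],[0,0,0],0],[[0,0,0],[0,0,0],0.1],[[0,0,0],[0,0,0],0.2],[[0,0,0],[0,0,0],0.3],[[0,0,0],[0,0,0],0.4],[[0,0,0],[0,0,0],0.6],[[0,0,0],[0,0,0],0.8],[[0,0,0],[0,0,0],0.9]], "newtons": 60}}

```text
time_s: 20.13
eef_pos: [0.5843, -0.1623, -0.0079]
tcp_rot: [-3.141, 0.0, 1.57]
ft_force: [-3.7, 0.2, 5.8]
gripper_width: 0.0252
gripper_force: 59.2
```

Call:
{"api": "servo_tool", "payload": {"steps": [[[0.1,0,0],[0,0,0],0.9],[[0.25,0,0],[0,0,0],0.9],[[0.4,0,0],[0,0,0],0.9],[[0.5,0,0],[0,0,0],0.9],[[0.6,0,0],[0,0,0],0.9],[[0.7,0,0],[0,0,0],0.9],[[0.8,0,0],[0,0,0],0.9],[[0.95,0,0],[0,0,0],0.9],[[1.1,0,0],[0,0,0],0.9],[[1.25,0,0],[0,0,0],0.9],[[1.4,0,0],[0,0,0],0.9],[[1.55,0,0],[0,0,0],0.9],[[1.7,0,0],[0,0,0],0.9],[[1.85,0,0],[0,0,0],0.9],[[2.0,0,0],[0,0,0],0.9],[[2.15,0.01,0],[0,0,0],0.9],[[2.3,0.01,0],[0,0,0],0.9],[[2.45,0.01,0],[0,0,0],0.9],[[2.6,0.01,0],[0,0,0],0.9],[[2.6,0.01,0],[0,0,0],0.9]]}}

```text
time_s: 21.8
eef_pos: [0.5847, -0.0576, -0.0079]
tcp_rot: [-3.141, 0.0, 1.57]
ft_force: [-4.0, 0.2, 7.1]
gripper_width: 0.0253
gripper_force: 59.4
```

```bash
cat >> h.py <<'E'
def row():
    c=env.read_camera("wrist"); q=tolane(pts(c,np.ones((480,640),bool)),O,YAW); q=q[(abs(q[:,0])<.03)&(q[:,2]>.113)&(q[:,2]<.123)]
    h,e=np.histogram(q[:,1],np.arange(-.1,.22,.005)); print(list(zip(e.round(3).tolist(),h.tolist())))
    return c,q
E
python3 - <<'E'
from h import *
s=env.observe(); print(s["eef_pos"],s["ft_force"])
c,q=row(); save(c,"w8.png")
E
```

```text
[ 0.58472338 -0.05760196 -0.00794853] [-3.97829199  0.22884934  7.09024424]
[(-0.1, 0), (-0.095, 0), (-0.09, 0), (-0.085, 0), (-0.08, 0), (-0.075, 0), (-0.07, 0), (-0.065, 0), (-0.06, 0), (-0.055, 0), (-0.05, 0), (-0.045, 135), (-0.04, 121), (-0.035, 0), (-0.03, 0), (-0.025, 0), (-0.02, 0), (-0.015, 0), (-0.01, 0), (-0.005, 0), (0.0, 0), (0.005, 0), (0.01, 0), (0.015, 0), (0.02, 0), (0.025, 0), (0.03, 0), (0.035, 0), (0.04, 0), (0.045, 0), (0.05, 0), (0.055, 0), (0.06, 0), (0.065, 0), (0.07, 0), (0.075, 0), (0.08, 0), (0.085, 0), (0.09, 0), (0.095, 0), (0.1, 0), (0.105, 0), (0.11, 0), (0.115, 0), (0.12, 0), (0.125, 0), (0.13, 0), (0.135, 0), (0.14, 0), (0.145, 0), (0.15, 0), (0.155, 0), (0.16, 0), (0.165, 0), (0.17, 0), (0.175, 0), (0.18, 0), (0.185, 0), (0.19, 0), (0.195, 0), (0.2, 0), (0.205, 0), (0.21, 0)]
```

View pics/w8.png

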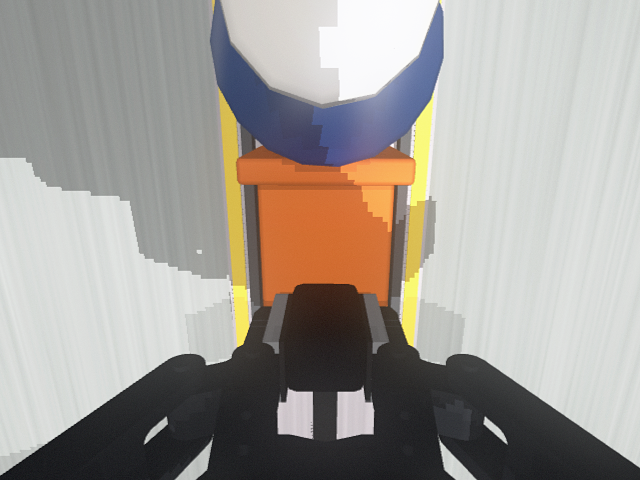

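The bottle is upright against the blade, which shows at (325,165), with the follower gripped. About 50 mm remains, so I'll continue gently.

Call:
{"api": "servo_tool", "payload": {"steps": [[[0.08,0,0],[0,0,0],0.9],[[0.16,0,0],[0,0,0],0.9],[[0.24,0,0],[0,0,0],0.9],[[0.32,0,0],[0,0,0],0.9],[[0.4,0,0],[0,0,0],0.9],[[0.48,0,0],[0,0,0],0.9],[[0.56,0,0],[0,0,0],0.9],[[0.64,0,0],[0,0,0],0.9],[[0.72,0,0],[0,0,0],0.9],[[0.8,0,0],[0,0,0],0.9],[[0.87,0,0],[0,0,0],0.9],[[0.94,0,0],[0,0,0],0.9],[[1.0,0,0],[0,0,0],0.9],[[1.05,0,0],[0,0,0],0.9],[[1.1,0,0],[0,0,0],0.9]]}}

```text
time_s: 23.1
eef_pos: [0.5849, -0.016, -0.0079]
tcp_rot: [-3.141, 0.003, 1.569]
ft_force: [-3.0, -4.0, 6.6]
gripper_width: 0.0254
gripper_force: 59.4
```

Call:
{"api": "servo_tool", "payload": {"steps": [[[0.03,0,0],[0,0,0],0.9],[[0.05,0,0],[0,0,0],0.9],[[0.05,0,0],[0,0,0],0.9]]}}

```text
time_s: 23.35
eef_pos: [0.5849, -0.014, -0.0079]
tcp_rot: [-3.141, 0.002, 1.569]
ft_force: [-4.0, -3.4, 6.6]
gripper_width: 0.0254
gripper_force: 59.5
```

Call:
{"api": "servo_tool", "payload": {"steps": [[[0.03,0,0],[0,0,0],0.9],[[0.05,0,0],[0,0,0],0.9],[[0.05,0,0],[0,0,0],0.9]]}}

```text
time_s: 23.6
eef_pos: [0.5849, -0.0121, -0.0079]
tcp_rot: [-3.141, 0.003, 1.569]
ft_force: [-3.3, -3.6, 6.2]
gripper_width: 0.0251
gripper_force: 59.5
```

Call:
{"api": "servo_tool", "payload": {"steps": [[[0.03,0,0],[0,0,0],0.9],[[0.06,0,0],[0,0,0],0.9],[[0.06,0,0],[0,0,0],0.9]]}}

```text
time_s: 23.85
eef_pos: [0.5849, -0.0099, -0.0079]
tcp_rot: [-3.141, 0.003, 1.569]
ft_force: [-3.2, -4.8, 5.6]
gripper_width: 0.025
gripper_force: 59.4
```

```bash
python3 - <<'E'
from h import *
s=env.observe(); print(s["eef_pos"],s["ft_force"])
for n in ("scene","side"):
    c=env.read_camera(n); q=tolane(pts(c,np.ones((480,640),bool)),O,YAW); q=q[(abs(q[:,0])<.03)&(q[:,2]>.1)&(q[:,2]<.125)]
    h,e=np.histogram(q[:,1],np.arange(.02,.22,.005)); print(n,list(zip(e.round(3).tolist(),h.tolist())))
a=env.read_camera("scene"); b=env.read_camera("side")
f=lambda i,x0,y0,w,h,W:cv2.resize(i["img"][y0:y0+h,x0:x0+w,::-1],(W,300),interpolation=cv2.INTER_CUBIC)
cv2.imwrite("pics/m9.png",np.hstack([f(a,310,150,120,90,400),f(b,240,190,120,90,400)]))
E
```

```text
[ 0.58487867 -0.00992173 -0.00791707] [-3.16793216 -4.82517231  5.5874583 ]
scene [(0.02, 0), (0.025, 0), (0.03, 0), (0.035, 0), (0.04, 0), (0.045, 0), (0.05, 0), (0.055, 0), (0.06, 0), (0.065, 11), (0.07, 25), (0.075, 24), (0.08, 24), (0.085, 11), (0.09, 6), (0.095, 0), (0.1, 0), (0.105, 0), (0.11, 0), (0.115, 7), (0.12, 27), (0.125, 29), (0.13, 15), (0.135, 11), (0.14, 5), (0.145, 0), (0.15, 0), (0.155, 0), (0.16, 0), (0.165, 9), (0.17, 26), (0.175, 22), (0.18, 24), (0.185, 8), (0.19, 5), (0.195, 0), (0.2, 0), (0.205, 0), (0.21, 0)]
side [(0.02, 0), (0.025, 0), (0.03, 0), (0.035, 0), (0.04, 0), (0.045, 0), (0.05, 0), (0.055, 0), (0.06, 0), (0.065, 1), (0.07, 3), (0.075, 12), (0.08, 11), (0.085, 28), (0.09, 18), (0.095, 2), (0.1, 0), (0.105, 0), (0.11, 0), (0.115, 3), (0.12, 3), (0.125, 12), (0.13, 16), (0.135, 20), (0.14, 25), (0.145, 4), (0.15, 0), (0.155, 0), (0.16, 0), (0.165, 2), (0.17, 2), (0.175, 11), (0.18, 12), (0.185, 30), (0.19, 23), (0.195, 4), (0.2, 0), (0.205, 0), (0.21, 0)]
```

View pics/m9.png

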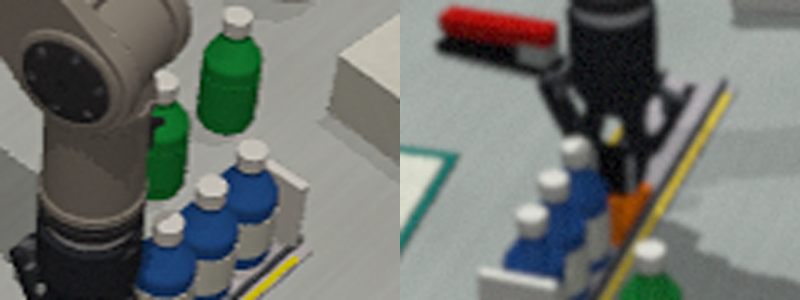

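All three stand upright, evenly spaced at about 50 mm. The force still shows only friction, so I nudge on until they meet the stop.

Call:
{"api": "servo_tool", "payload": {"steps": [[[0.03,0,0],[0,0,0],0.9],[[0.05,0,0],[0,0,0],0.9],[[0.05,0,0],[0,0,0],0.9]]}}

```text
time_s: 24.3
eef_pos: [0.5849, -0.0097, -0.0079]
tcp_rot: [-3.141, 0.005, 1.568]
ft_force: [-2.3, -6.8, 6.4]
gripper_width: 0.0251
gripper_force: 59.5
```

Call:
{"api": "servo_tool", "payload": {"steps": [[[0.03,0,0],[0,0,0],0.9],[[0.05,0,0],[0,0,0],0.9],[[0.05,0,0],[0,0,0],0.9]]}}

```text
time_s: 24.55
eef_pos: [0.5849, -0.0098, -0.0079]
tcp_rot: [-3.141, 0.007, 1.567]
ft_force: [-2.0, -10.4, 6.6]
gripper_width: 0.0254
gripper_force: 59.6
```

The follower has stopped at the hard contact, so the row is closed. I relax, open and retreat straight up.

Call:
{"api": "servo_tool", "payload": {"steps": [[[-0.08,0,0],[0,0,0],0.9],[[-0.08,0,0],[0,0,0],0.3],[[-0.08,0,0],[0,0,0],0],[[-0.08,0,0],[0,0,0],-0.5],[[-0.08,0,0],[0,0,0],-1],[[-0.08,0,0],[0,0,0],-1],[[-0.08,0,0],[0,0,0],-1],[[-0.08,0,-0.3],[0,0,0],-1],[[-0.08,0,-0.8],[0,0,0],-1],[[-0.08,0,-1.4],[0,0,0],-1],[[-0.08,0,-2.2],[0,0,0],-1],[[-0.08,0,-3.0],[0,0,0],-1],[[-0.08,0,-3.8],[0,0,0],-1],[[-0.5,0,-4.6],[0,0,0],-1],[[-1,0,-5.4],[0,0,0],-1],[[-1.5,0,-6.2],[0,0,0],-1],[[-1.5,0,-6.2],[0,0,0],-1],[[-1.5,0,-6.2],[0,0,0],-1]]}}

```text
time_s: 26.05
eef_pos: [0.5866, -0.0653, 0.2429]
tcp_rot: [3.136, 0.001, 1.567]
ft_force: [0.3, 0.4, 0.0]
gripper_width: 0.0854
gripper_force: 0.0
```

```bash
python3 - <<'E'
from h import *
s=env.observe(); print(s["eef_pos"],s["ft_force"],s["gripper_width"])
c=env.read_camera("wrist"); save(c,"w10.png"); q=tolane(pts(c,np.ones((480,640),bool)),O,YAW); q=q[abs(q[:,0])<.03]
for a in ((.05,.1),(.1,.15),(.15,.2)): rep("cap",q[(q[:,2]>.114)&(q[:,2]<.125)&(q[:,1]>a[0])&(q[:,1]<a[1])])
rep("blade top",q[(q[:,1]<.06)&(q[:,1]>.02)&(q[:,2]>.046)&(q[:,2]<.056)])
rep("grip top",q[(q[:,1]<.02)&(q[:,1]>-.05)&(q[:,2]>.057)&(q[:,2]<.07)])
rep("stop top",q[(q[:,1]>.195)&(q[:,1]<.24)&(q[:,2]>.074)&(q[:,2]<.084)])
E
```

```text
[ 0.58658175 -0.06525874  0.24287255] [0.29611306 0.39983836 0.00346504] 0.08543788722643855
cap 725 [[-0.0108, 0.0679, 0.115], [0.0005, 0.0755, 0.119], [0.0116, 0.0815, 0.1207]]
cap 0 []
cap 0 []
blade top 706 [[-0.025, 0.0464, 0.0472], [0.0003, 0.0503, 0.0509], [0.0256, 0.0587, 0.0549]]
grip top 673 [[-0.012, -0.0169, 0.0588], [0.0002, -0.0073, 0.0626], [0.0124, 0.0025, 0.0647]]
stop top 0 []
```

```bash
python3 - <<'E'
from h import *
c=env.read_camera("scene"); q=tolane(pts(c,np.ones((480,640),bool)),O,YAW); q=q[(abs(q[:,0])<.03)]
n=[]
for a in ((.05,.103),(.103,.153),(.153,.2)):
    k=q[(q[:,2]>.114)&(q[:,2]<.126)&(q[:,1]>a[0])&(q[:,1]<a[1])]; rep("cap",k); n.append(len(k))
if min(n)>15: print(env.sign_off())
E
```

```text
cap 66 [[-0.01, 0.07, 0.1141], [0.0022, 0.0797, 0.1204], [0.0123, 0.0926, 0.1254]]
cap 64 [[-0.0097, 0.1196, 0.1145], [0.0016, 0.1299, 0.1201], [0.0125, 0.1419, 0.1245]]
cap 66 [[-0.0122, 0.1677, 0.1147], [0.0009, 0.1804, 0.1193], [0.0117, 0.1912, 0.1249]]
the job is handed in; nothing more can be done
None
```

The tipped bottle now stands in the lane next to the follower, the row of three is closed up against the white end stop with the arm clear, and the job is handed in at about 26 s; no verdict came back.

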